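# Tap the carved owl to the centre of its plinth

### The arm

A 6-joint arm with a two-finger parallel gripper is mounted at the origin on the work surface. World frame = base frame: x ahead of the robot, y to its left, z up, the work surface at z = 0. Lengths are in m, angles in degrees, forces in N, time in s.
With the tool pointing down it reaches from about 0.4 to 0.825 m from the base axis. Payload 7 kg.
Tool frame: the origin (TCP) lies on the centre line of the jaws, within the pads' length; the fingertips stand 14 mm ahead of it and the grasp point (between the pads) lies 5 mm behind it; z points along the fingers, y is the line along which they close (so a half turn about z gives the same grasp; the last joint's range is limited). The gripper opens to 88 mm and grips with 3 to 60 N. Pads are 19 mm wide; open, the fingers measure 130 mm over their backs; the gripper's body (78 mm by 193 mm) begins 47 mm behind the grasp point.
Start: joints at [-47.435, 20.546, 0.682, 0, -70.136, -16.507], TCP at [0.296, -0.606, 0.241] pointing down, gripper open.
Joint ranges: [-176.03, 176.03], [-82.01, 121.73], [-58.28, 71.71], [-173.87, 95.51], [-174.79, -0.11], [-173.66, 173.66]. Speed limits (degrees/s): [136.94, 136.94, 172.46, 180, 180, 180].

### API

Orientations are given as [roll, pitch, yaw] about the fixed x, y, z axes, in that order (R = Rz(yaw) Ry(pitch) Rx(roll)).
In Python, from plant import r gives the robot as it stands.
- The arm moves only by the tool send_rows, never from a script. Its argument "steps" is a list of rows, each an object with "dp": the shift along the tool's x, y, z in mm, a list of three; "roll": the turn about the tool's z in rad; "jaw": the opening in per cent of the stroke, from 0 (shut) to 100 (fully open). In form: [{"dp": [tx, ty, tz], "roll": roll, "jaw": jaw}, ...]. A call has 1 to 5 rows; each row is the pose to reach, as a shift and turn from the pose commanded when the call began, along the tool's axes at that moment; what a row does not reach only later rows make up. A row lasts 1/8 s, in which the tool goes at most 62.5 mm and 10.7 degrees, less where a joint would pass 70% of its speed; a pose out of reach is approached as far as the arm can. A call with a gripper value outside its range is refused whole. The fingers move at their own pace and stop on an object; "newtons" is the grip in N (left out, the last holds). Time passes only in rows, so rows that repeat a pose let the fingers close. It gives the time, the measured TCP pose, the force, the opening and the grip force at its end, in the units of the state.
- r.get_state(): the state, without advancing time (a new reading comes with each control period).
- r.capture(name): name is "scene" or "top"; returns a dict with "image" (384x512x3 uint8, blue, green, red), "K" (3x3 intrinsics, pixels), "rvec" (rotation vector, rad) and "tvec" (3), from world to camera coordinates, as OpenCV has them. Camera axes: x right, y down, z forward; pixel columns grow to the right and rows downward; lengths in m; the calibration is good to about 2 mm. A picture is of the moment at which its call begins. There is no depth.
- r.close_job(): hands the job in; it is judged then, once.
The state is a dict: "time_s": time; "joints": joint angles; "qd": joint speeds; "joint_torque": joint torques, N m; "tcp_pos": TCP position; "eef_rot": TCP orientation; "contact_force": force on the tool from outside, world axes, zero at the start; "moment": the same for the moment, N m; "gripper_width": finger opening in m; "gripper_force": force on a finger pad.
Only numpy, scipy, OpenCV 4.12 (cv2) and the standard library are available. Lean on these libraries where they do the work, as an engineer would, in place of code of your own. Each camera call takes 0.05 s, during which the arm holds its last target. There are 200 camera calls.

### The job

The little carved owl is standing off-centre on its round walnut plinth, ready to be glued. It is narrow-footed and wobbly: push it over with light taps of the closed fingertips, low on its belly, until it stands upright in the middle of the plinth with an even margin all round, then draw the hand away. Do not pinch, lift, topple or knock off the owl, and leave the plinth and the other things on the bench where they are.

Things in the scene. Friction and masses are not known exactly. Their poses are not given: they have to be found in the camera images.
- owl: Pale owl, dark wings, loose, 30 to 65 g, 60 mm tall, round in plan: flat foot 22 mm across, belly 36 mm across (widest, 20 mm above the foot), head 29 mm across (36 to 46 mm up). Friction 0.28 to 0.42: pushed slowly (2 or 3 cm/s) at the belly or lower it slides; at the head, or struck fast (15 cm/s), it tips over. Origin: centre of its foot's underside; z up along it, face along its own -x (any way round).
- plinth_top (a point): Centre of the flat round top of the dark walnut plinth: top 64 mm across, foot 74 mm across, 40 mm high (bench at z = 0), 150 g, loose; a thin pale ring 46 mm across is inlaid around the middle of the top. z up. At the start the owl's foot is wholly on the top, 11 to 18 mm off its centre in any direction.
- blank: Bystander: pale sawn wooden blank of the next owl, loose, 40 x 40 mm, 69 mm tall, upright. Origin: centre of its underside.
- jar: Bystander: small amber jar of wax with a metal lid, loose, 54 mm in diameter, 55 mm tall, upright. Origin: centre of its underside.
- chisel: Bystander: bench chisel lying flat beyond the plinth, loose, wooden handle and steel blade, 245 mm long, 28 mm high. Origin: under it, about the middle of its length; its x axis points from handle to blade.
- jig: Bystander: wooden V-jig, loose, plywood base 120 x 90 mm with two upright wooden jaws, 56 mm high. Origin: centre of its underside.
There are look-alikes about, which are no part of the job. Leave any green or purple look-alike of the owl alone.

How it is judged (in metres and radians):
At the end, for the whole second after the job is handed in: The owl stands still and upright (within 3 degrees) on the plinth, the centre of its foot within 5 mm of the centre of the plinth's top; the plinth and every bystander are within 10 mm of where they started; the robot touches nothing (horizontal distance between owl and plinth_top below 0.005 m and z of owl in the frame of plinth_top between -0.002 and 0.002 m and angle between owl's own z axis and vertical below 0.06 rad and linear speed of owl below 0.01 m/s and angular speed of owl below 0.1 rad/s and angle between plinth_top's own z axis and vertical below 0.05 rad and distance of each of plinth_top, blank, jar, chisel, jig from where it was at the start of the episode below 0.01 m).
It fails at once if the owl tips over (more than 20 degrees) or is knocked off the plinth (angle between owl's own z axis and vertical above 0.35 rad or z of owl in the frame of plinth_top below -0.006 m).
It fails at once if the owl is lifted off the plinth (foot more than 6 mm above it) (z of owl in the frame of plinth_top above 0.006 m).
It fails at once if the owl is pinched, pressed or struck hard (more than 8 N from the fingers) (contact force between the fingers and owl above 8 N).
It fails at once if the plinth is shifted by more than 10 mm (distance of plinth_top from where it was at the start of the episode above 0.01 m).
It fails at once if the blank, jar, chisel or jig is disturbed (moved by more than 10 mm) (distance of any of blank, jar, chisel, jig from where it was at the start of the episode above 0.01 m).
It also fails if it takes over 64 s, if anything falls off the work surface, if the arm or the gripper's body presses on something with over 40 N, if the wrist force passes 120 N, or if a joint passes its speed limit or range.

## Working session

There is one attempt and no reset: what is moved stays moved. The work goes in short steps, Python scripts to look and compute and a tool call to move; the robot and the scene stay as the last step left them, time stands still between calls to the robot, and variables do not carry over. Pictures are saved under pics/ and viewed, at most 10 in all, crops included, and the job is handed in when it is done.

Besides the shell and the picture viewer there is one more tool, called after "Emit:" as name([rows], argument=value, ...), one row to a line, values as JSON. send_rows: Moves the arm, as the interface text tells. Its arguments: {"type":"object","properties":{"steps":{"type":"array","items":{"type":"object","properties":{"dp":{"type":"array","items":{"type":"number"}},"roll":{"type":"number"},"jaw":{"type":"number"}}}},"newtons":{"type":"number"}},"required":["steps"]}

```bash
mkdir -p pics; ls; python3 - <<'E'
from plant import r
import cv2,numpy as np
for n in("scene","top"):
    c=r.capture(n);cv2.imwrite(f"pics/{n}0.png",c["image"])
    R=cv2.Rodrigues(np.array(c["rvec"]))[0];print(n,c["K"],"cam pos",-R.T@np.array(c["tvec"]).ravel(),R[2])
print(r.get_state())
E
```

```text
pics
scene [[420.03833151   0.         252.49685705]
 [  0.         420.03833151 190.52291394]
 [  0.           0.           1.        ]] cam pos [1.24287798 0.10842691 0.73771363] [-0.68651461 -0.17007003 -0.70694687]
top [[424.34692893   0.         258.99853432]
 [  0.         424.34692893 194.20117849]
 [  0.           0.           1.        ]] cam pos [ 0.50422989 -0.03680952  1.16237415] [ 0.06258673 -0.0178732  -0.99787948]
{'time_s': 0.1, 'joints': array([-4.74344306e+01,  2.05874448e+01,  6.39477459e-01, -1.73070953e-02,
       -7.01344042e+01, -1.65087481e+01]), 'qd': array([ 0.03947137, -0.12781058,  0.16294651, -0.04022794, -0.07940074,
       -0.01470629]), 'joint_torque': array([-1.60262207e-03, -5.84164059e+01,  2.93752509e+01,  7.01556399e+00,
        1.01589775e-02, -3.98751990e-05]), 'tcp_pos': array([ 0.29632297, -0.6060308 ,  0.23971987]), 'eef_rot': array([ 1.79916400e+02, -7.80899366e-03, -1.53949066e+02]), 'contact_force': array([-0.37838058,  0.661212  ,  0.02576762]), 'moment': array([ 0.0134414 , -0.03749933,  0.03713794]), 'gripper_force': 0.0, 'gripper_width': 0.08774384283128121}
```

View pics/scene0.png

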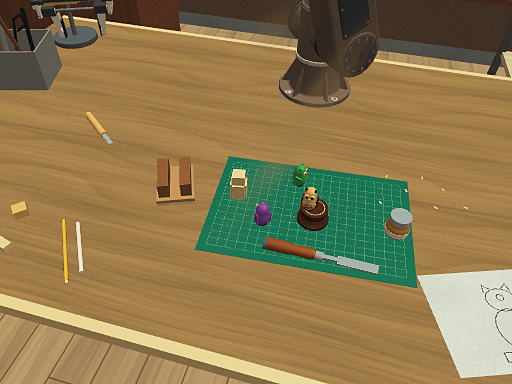

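View pics/top0.png

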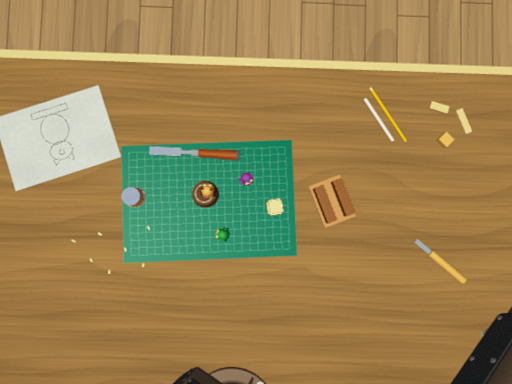

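Candidates in scene (and top): pale owl on the plinth at (311,203) (top (207,190)), purple look-alike at (262,214), green look-alike at (300,176), and the blank at (238,185). I choose the pale owl on the plinth and check it in a close crop.

```bash
cat > h.py <<'E'
import cv2,numpy as np
from plant import r
def cam(c):
    R=cv2.Rodrigues(np.array(c["rvec"]))[0];t=np.array(c["tvec"]).ravel();return c["K"],R,t
def ray(c,uv,z):
    K,R,t=cam(c);d=R.T@np.linalg.inv(K)@[uv[0],uv[1],1];o=-R.T@t
    return o+d*(z-o[2])/d[2]
def proj(c,P):
    return cv2.projectPoints(np.float64(P).reshape(-1,1,3),np.array(c["rvec"]),np.array(c["tvec"]),c["K"],None)[0].reshape(-1,2)
def crop(c,u,v,h,s):
    return cv2.resize(c["image"][v-h:v+h,u-h:u+h],None,fx=s,fy=s,interpolation=cv2.INTER_NEAREST)
E
python3 - <<'E'
from h import *
s=r.capture("scene");t=r.capture("top")
cv2.imwrite("pics/c1.png",np.hstack([crop(s,312,206,25,8),crop(t,206,193,25,8)]))
# bystander positions
for n,uv,z in(("purple",(247,179),.03),("green",(222,234),.03),("blank",(275,207),.069),("jar",(132,197),.055),("plinth",(205,194),.04),("chis",(233,155),.02),("chisblade",(150,151),.005)):print(n,ray(t,uv,z)[:2].round(3))
E
```

```text
purple [ 0.615 -0.024]
green [0.466 0.038]
blank [ 0.541 -0.099]
jar [0.556 0.273]
plinth [0.571 0.086]
chis [0.68  0.016]
chisblade [0.686 0.244]
```

View pics/c1.png

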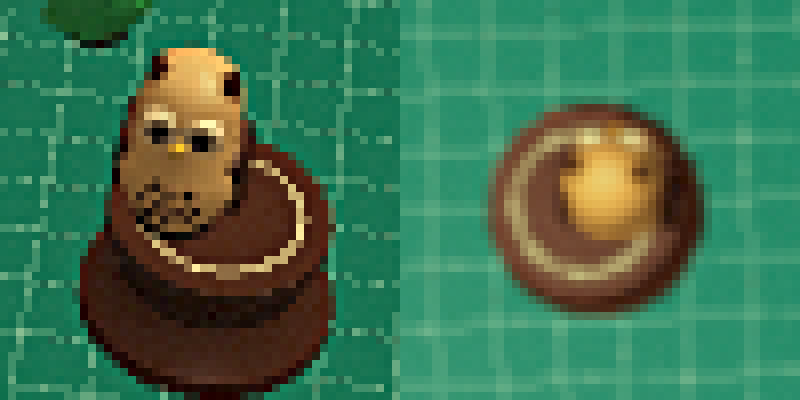

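The crop confirms it: pale owl with dark ear tufts on the ringed plinth, at scene px ≈(310,202), left (-y) of the ring centre; in the top view its head is at ≈(207,192), right of the ring centre (≈(204,194)). Measuring now.

```bash
cat >> h.py <<'E'
from scipy.optimize import least_squares
def masks(c,u,v,h):
    S=4;im=cv2.resize(c["image"][v-h:v+h,u-h:u+h],None,fx=S,fy=S,interpolation=cv2.INTER_CUBIC)
    H=cv2.cvtColor(im,cv2.COLOR_BGR2HSV).astype(int);h_,s,vv=H[...,0],H[...,1],H[...,2]
    tan=(h_>8)&(h_<24)&(vv>115)&(s>105);ring=(h_>8)&(h_<32)&(vv>125)&(s<=105)
    px=lambda m:np.argwhere(m)[:,::-1]/S+np.array([u-h,v-h])+(.5/S-.5)
    return im,tan,ring,px
def biggest(m):
    n,l,st,_=cv2.connectedComponentsWithStats(m.astype(np.uint8));return l==1+st[1:,4].argmax()
def ringfit(c,px,ctr,zt=.04):
    P=np.array([ray(c,p,zt)[:2] for p in px]);d=np.linalg.norm(P-ctr,axis=1);P=P[(d<.030)&(d>.016)]
    f=least_squares(lambda q:np.linalg.norm(P-q,axis=1)-.023,ctr,loss="soft_l1",f_scale=.001);return f.x,len(P),np.std(f.fun)
E
python3 - <<'E'
from h import *
s=r.capture("scene");t=r.capture("top");vis=[]
for n,c,u,v in(("scene",s,312,206),("top",t,206,193)):
    im,tan,ring,px=masks(c,u,v,25);tan=biggest(tan);p=px(tan);rp=px(ring&~tan)
    print(n,"ring",ringfit(c,rp,np.array([.571,.086])))
    print(" tan bbox",p.min(0),p.max(0),"centroid",p.mean(0))
    for row in range(int(p[:,1].min()),int(p[:,1].max())+1,3):
        q=p[abs(p[:,1]-row)<.6];print("  ",row,q[:,0].min().round(1),q[:,0].max().round(1),((q[:,0].min()+q[:,0].max())/2).round(2))
    im[tan]=(255,0,255);im[ring&~tan]=(255,255,0);vis.append(cv2.resize(im,None,fx=2,fy=2))
cv2.imwrite("pics/m1.png",np.hstack(vis))
b=np.array([proj(s,[.571,.073,.06+dz])[0] for dz in(-.02,0,.02,.04)]);print(b)
# plinth outline in top view
im=cv2.cvtColor(t["image"],cv2.COLOR_BGR2HSV);g=~((im[...,0]>60)&(im[...,0]<95)&(im[...,1]>80));g=g[165:222,180:232]
p=np.argwhere(biggest(g))[:,::-1]+[180,165];print("outline",p.min(0),p.max(0),cv2.fitEllipse(cv2.convexHull(p.astype(np.float32))), proj(t,[[.571,.086,.04],[.571,.086,0]]))
E
```

```text
scene ring (array([0.56771524, 0.08748191]), 112, np.float64(0.0029609280384457117))
 tan bbox [301.875 186.625] [316.875 208.375] centroid [310.05177419 196.8983871 ]Traceback (most recent call last):
  File "<stdin>", line 8, in <module>
    return umr_minimum(a, axis, None, out, keepdims, initial, where)
ValueError: zero-size array to reduction operation minimum which has no identity
```

```bash
sed -i 's/ring=(h_>8).*;*$/ring=(h_>5)\&(h_<35)\&(vv>110)/' h.py
cat > m.py <<'E'
from h import *
import sys
s=r.capture("scene");t=r.capture("top");vis=[]
for n,c,u,v in(("scene",s,312,206),("top",t,206,193)):
    im,tan,ring,px=masks(c,u,v,25)
    tan=cv2.morphologyEx(tan.astype(np.uint8),cv2.MORPH_OPEN,np.ones((15,15),np.uint8))>0;tan=biggest(tan);p=px(tan)
    ring&=~(cv2.dilate(tan.astype(np.uint8),np.ones((13,13)))>0)
    print(n,"ring",ringfit(c,px(ring),np.array([.569,.0865])))
    print(" tan bbox",p.min(0),p.max(0),"centroid",p.mean(0), "ray z.08",ray(c,p.mean(0),.08)[:2])
    im[tan]=(255,0,255);im[ring]=(255,255,0);vis.append(cv2.resize(im,None,fx=2,fy=2))
cv2.imwrite("pics/"+sys.argv[1],np.hstack(vis))
E
python3 m.py m1.png; python3 - <<'E'
from h import *
s=r.capture("scene");t=r.capture("top")
print(proj(s,[[.571,.073,.06+dz] for dz in(-.02,0,.02,.04)]))
im=cv2.cvtColor(t["image"],cv2.COLOR_BGR2HSV);g=~((im[...,0]>60)&(im[...,0]<95)&(im[...,1]>80));g=g[165:222,180:232]
p=np.argwhere(biggest(g))[:,::-1]+[180,165];print("outline",p.min(0),p.max(0),cv2.fitEllipse(cv2.convexHull(p.astype(np.float32))), proj(t,[[.571,.086,.04],[.571,.086,0]]))
E
```

```text
scene ring (array([0.57377212, 0.08672436]), 1339, np.float64(0.0033875856742125073))
 tan bbox [304.875 186.875] [314.375 195.625] centroid [310.21337511 191.41540622] ray z.08 [0.5714565  0.07400537]
top ring (array([0.57160291, 0.08824306]), 1986, np.float64(0.00342927243483075))
 tan bbox [201.125 185.375] [212.125 197.625] centroid [206.68326382 191.8085245 ] ray z.08 [0.57420317 0.07739107]
[[307.78510024 203.5342227 ]
 [308.77703339 197.45262748]
 [309.79905485 191.18655919]
 [310.85255472 184.72749515]]
outline [192 181] [218 207] ((204.86911010742188, 193.6570281982422), (26.218538284301758, 26.92352294921875), 122.56652069091797) [[204.94058126 193.94192162]
 [206.50965853 194.85703196]]
```

View pics/m1.png

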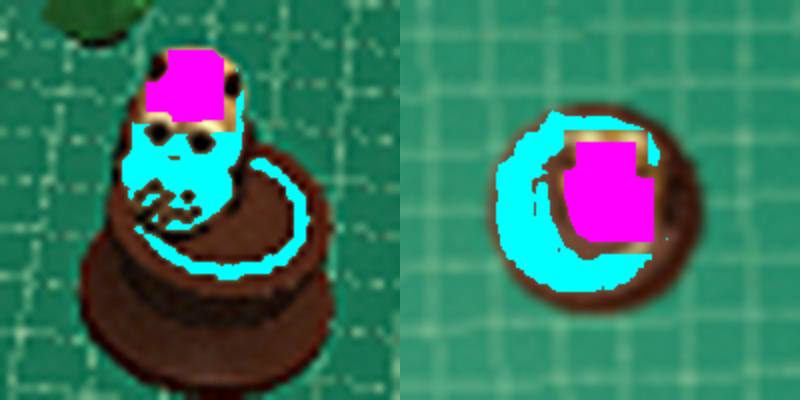

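```bash
python3 - <<'E'
from h import *
s=r.capture("scene");t=r.capture("top")
for n,c,u,v,sel,vt in(("scene",s,312,206,lambda p:(p[:,0]>317.3)|(p[:,1]>212),110),("top",t,206,193,lambda p:(p[:,0]<200)|(p[:,1]>199)|(p[:,1]<185.5),0)):
    im,tan,ring,px=masks(c,u,v,25);g=im.astype(int).min(2)+im.max(2).astype(int)
    H=cv2.cvtColor(im,cv2.COLOR_BGR2HSV);V=im[...,1].astype(int)
    m=(H[...,0]<35)&(V>(95 if n=="scene" else 100));p=px(m);p=p[sel(p)]
    for c0 in([.571,.087],[.576,.090]):print(n,ringfit(c,p,np.array(c0)))
print("belly",ray(s,(309.2,201.7),.058),"footfront",ray(s,(309,209.6),.04),"headtop",ray(s,(310.7,186.5),.10))
print(ray(t,(203.9,192.9),.04),ray(t,(206.6,191.5),.085))
E
```

```text
scene (array([0.57709216, 0.08848888]), 542, np.float64(0.0009741167239038704))
scene (array([0.57753532, 0.08863308]), 639, np.float64(0.0011879789754446859))
top (array([0.57378996, 0.08937818]), 1537, np.float64(0.0019679189399245435))
top (array([0.57387075, 0.08936239]), 1567, np.float64(0.0021267874193277463))
belly [0.5818748  0.07601854 0.058     ] footfront [0.58885291 0.07881032 0.04      ] headtop [0.57658767 0.07358571 0.1       ]
[0.57367592 0.0888456  0.04      ] [0.5746582  0.07710308 0.085     ]
```

Emit:
send_rows([
  {"dp":[-525,440,0],"roll":-1.115,"jaw":0},
  {"dp":[-525,440,0],"roll":-1.115,"jaw":0},
  {"dp":[-525,440,0],"roll":-1.115,"jaw":0},
  {"dp":[-525,440,0],"roll":-1.115,"jaw":0},
  {"dp":[-525,440,0],"roll":-1.115,"jaw":0},
], newtons=5)

```text
time_s: 1.23
tcp_pos: [0.424, -0.319, 0.2409]
eef_rot: [-180.0, -0.0, -99.9]
contact_force: [2.2, 0.9, -0.8]
gripper_width: 0.0434
gripper_force: 0.0
```

Emit:
send_rows([
  {"dp":[-362,-88,0],"roll":-0.18,"jaw":0},
  {"dp":[-362,-88,0],"roll":-0.18,"jaw":0},
  {"dp":[-362,-88,0],"roll":-0.18,"jaw":0},
  {"dp":[-362,-88,0],"roll":-0.18,"jaw":0},
  {"dp":[-362,-88,0],"roll":-0.18,"jaw":0},
])

```text
time_s: 1.85
tcp_pos: [0.5506, -0.033, 0.2411]
eef_rot: [-179.9, 0.0, -89.9]
contact_force: [0.8, -1.9, 0.3]
gripper_width: 0.0007
gripper_force: 0.0
```

Emit:
send_rows([
  {"dp":[-58,-24,20],"roll":0,"jaw":0},
  {"dp":[-58,-24,60],"roll":0,"jaw":0},
  {"dp":[-58,-24,110],"roll":0,"jaw":0},
  {"dp":[-58,-24,150],"roll":0,"jaw":0},
  {"dp":[-58,-24,175],"roll":0,"jaw":0},
])

```text
time_s: 2.48
tcp_pos: [0.573, 0.0227, 0.0635]
eef_rot: [179.9, -0.0, -89.9]
contact_force: [-0.2, 0.6, 0.9]
gripper_width: 0.0002
gripper_force: 0.0
```

Emit:
send_rows([
  {"dp":[0,0,0],"roll":0,"jaw":0},
  {"dp":[0,0,0],"roll":0,"jaw":0},
])

```text
time_s: 2.72
tcp_pos: [0.5747, 0.0231, 0.0667]
eef_rot: [-179.9, 0.0, -89.9]
contact_force: [0.8, 0.1, -0.0]
gripper_width: 0.0002
gripper_force: 0.0
```

```bash
python3 - <<'E'
from h import *
s=r.capture("scene");t=r.capture("top")
cv2.imwrite("pics/c2.png",np.hstack([crop(s,306,200,32,6),crop(t,212,193,32,6)]))
print(r.get_state()["tcp_pos"],r.get_state()["contact_force"])
E
```

```text
[0.57495299 0.02322897 0.06712118] [ 0.27005343  0.19544474 -0.4660198 ]
```

View pics/c2.png

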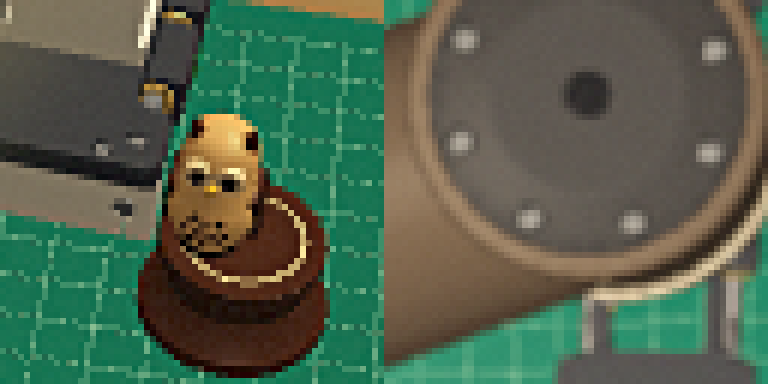

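The owl is upright at scene px ≈(310,199). The closed fingers are just left (-y) of it, with their edge at ≈(300,208). The hand hides the top view, so I'll track it with the scene camera.

Emit:
send_rows([
  {"dp":[-4,0,0],"roll":0,"jaw":0},
  {"dp":[-8,0,0],"roll":0,"jaw":0},
  {"dp":[-12,0,0],"roll":0,"jaw":0},
  {"dp":[-15,0,0],"roll":0,"jaw":0},
  {"dp":[-17,0,0],"roll":0,"jaw":0},
])

```text
time_s: 3.45
tcp_pos: [0.5739, 0.0402, 0.0656]
eef_rot: [-180.0, -0.0, -89.9]
contact_force: [0.5, -0.6, -0.9]
gripper_width: 0.0006
gripper_force: 0.0
```

```bash
cat > w.py <<'E'
from h import *
import sys
s=r.capture("scene");im,tan,ring,px=masks(s,312,206,25)
# head: tan pixels in the rows above the plinth; belly: beak-level rows
p=px(ring);p=p[(p[:,1]<203)&(p[:,1]>184)&(p[:,0]<322)]
for a,b in((188,191),(191,194),(198,201)):
    q=p[(p[:,1]>=a)&(p[:,1]<b)];print(a,q[:,0].min(),q[:,0].max(),q[:,0].mean().round(2))
print("top",p[:,1].min(),"px per mm y:",(proj(s,[.577,.086,.08])-proj(s,[.577,.076,.08]))/10, "state",r.get_state()["tcp_pos"].round(4),r.get_state()["contact_force"].round(2))
if len(sys.argv)>1:cv2.imwrite("pics/"+sys.argv[1],cv2.resize(im,None,fx=3,fy=3))
E
python3 w.py; python3 -c "
from h import *
s=r.capture('scene');print(ray(s,(300.2,207.7),.053))"
```

```text
188 310.625 316.125 313.27
191 304.125 316.875 312.24
198 286.625 320.125 300.73
top 184.125 px per mm y: [[0.44883254 0.08923812]] state [0.5739 0.0403 0.0655] [ 0.66  0.92 -0.43]
[0.60076926 0.05954277 0.053     ]
```

```bash
python3 - <<'E'
from h import *
s=r.capture("scene");cv2.imwrite("pics/c3.png",crop(s,300,190,60,5))
y=.0403;print(proj(s,[[.574,y,.052],[.595,y+.0095,.052],[.613,y+.039,.118],[.577,.0755,.04],[.577,.0755,.1]]))
E
```

```text
[[293.94796944 197.95734311]
 [296.33034524 205.29558215]
 [311.56560654 192.62529775]
 [308.42731168 205.6025523 ]
 [311.53984221 186.79830868]]
```

View pics/c3.png

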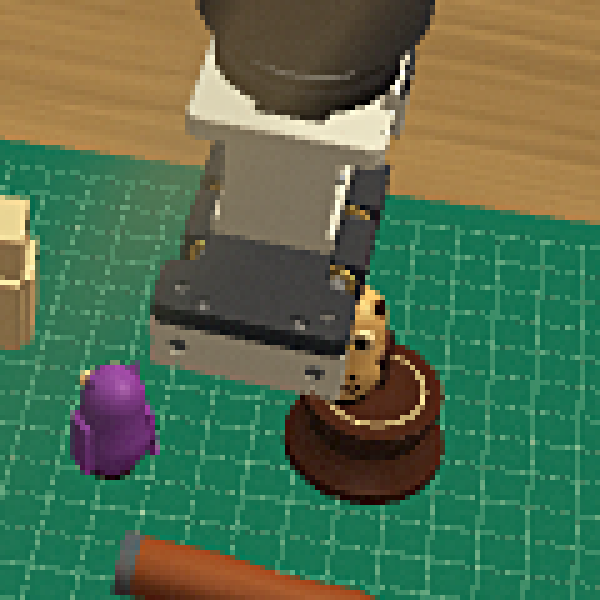

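The gripper body hides the owl (head visible at ≈(376,310) in the crop) during a push. So I push blind in small taps, then back off and look.

Emit:
send_rows([
  {"dp":[-2,0,0],"roll":0,"jaw":0},
  {"dp":[-4.5,0,0],"roll":0,"jaw":0},
  {"dp":[-7,0,0],"roll":0,"jaw":0},
  {"dp":[-9.5,0,0],"roll":0,"jaw":0},
  {"dp":[-12,0,0],"roll":0,"jaw":0},
])

```text
time_s: 4.22
tcp_pos: [0.5739, 0.0521, 0.0656]
eef_rot: [-180.0, -0.0, -89.9]
contact_force: [0.3, 0.5, -0.2]
gripper_width: 0.0004
gripper_force: 0.1
```

Emit:
send_rows([
  {"dp":[0,0,0],"roll":0,"jaw":0},
  {"dp":[5,0,0],"roll":0,"jaw":0},
  {"dp":[16,0,0],"roll":0,"jaw":0},
  {"dp":[30,0,0],"roll":0,"jaw":0},
  {"dp":[30,0,0],"roll":0,"jaw":0},
])

```text
time_s: 4.85
tcp_pos: [0.5737, 0.0204, 0.0655]
eef_rot: [180.0, -0.0, -90.0]
contact_force: [0.6, 0.9, 0.6]
gripper_width: 0.0003
gripper_force: 0.0
```

```bash
python3 w.py; python3 - <<'E'
from h import *
s=r.capture("scene");cv2.imwrite("pics/c4.png",crop(s,312,206,25,16))
E
```

```text
188 293.875 318.625 313.01
191 288.625 319.375 310.87
198 286.625 319.375 302.8
top 184.125 px per mm y: [[0.44883254 0.08923812]] state [0.5739 0.0209 0.0656] [-0.04  0.44 -0.15]
```

View pics/c4.png

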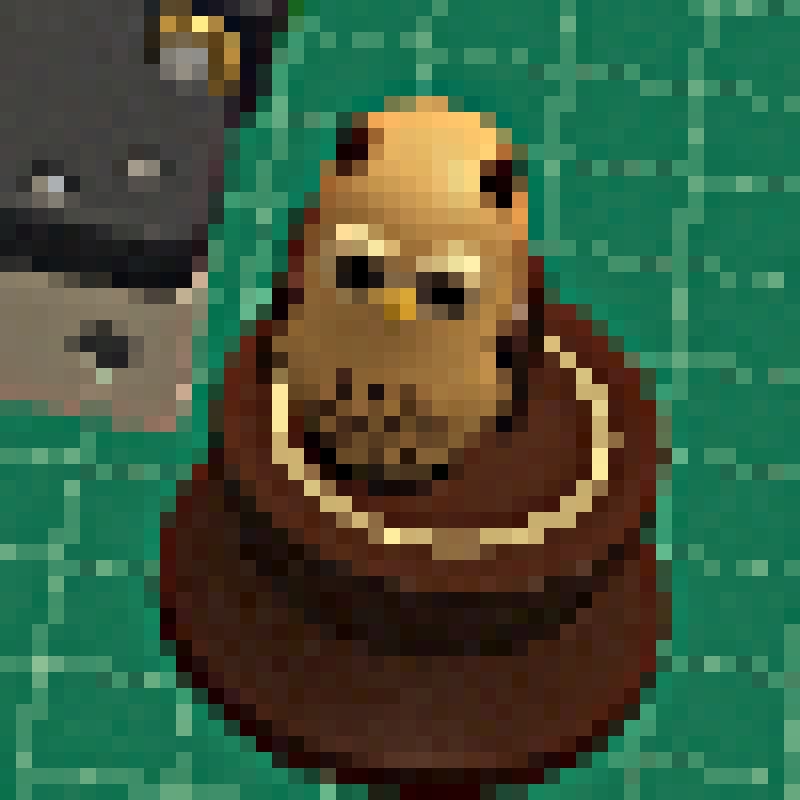

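The owl is upright and moved about +5.6 mm. Its foot centre is at crop ≈(395,480), against a ring centre at ≈(440,…), so about 6.5 mm remains. Next tap goes to TCP y ≈ 0.0585, then I withdraw far enough to see in the top view.

Emit:
send_rows([
  {"dp":[-6,0,0],"roll":0,"jaw":0},
  {"dp":[-14,0,0],"roll":0,"jaw":0},
  {"dp":[-20,0,0],"roll":0,"jaw":0},
  {"dp":[-24,0,0],"roll":0,"jaw":0},
  {"dp":[-27,0,0],"roll":0,"jaw":0},
])

```text
time_s: 5.58
tcp_pos: [0.5739, 0.0494, 0.0656]
eef_rot: [180.0, -0.0, -89.9]
contact_force: [0.1, -0.3, 0.2]
gripper_width: 0.0004
gripper_force: 0.0
```

Emit:
send_rows([
  {"dp":[-2,0,0],"roll":0,"jaw":0},
  {"dp":[-4.5,0,0],"roll":0,"jaw":0},
  {"dp":[-7,0,0],"roll":0,"jaw":0},
  {"dp":[-9,0,0],"roll":0,"jaw":0},
  {"dp":[-10.5,0,0],"roll":0,"jaw":0},
])

```text
time_s: 6.2
tcp_pos: [0.5739, 0.0595, 0.0655]
eef_rot: [180.0, 0.0, -89.9]
contact_force: [-1.0, 0.7, -0.3]
gripper_width: 0.0003
gripper_force: 0.1
```

Emit:
send_rows([
  {"dp":[0,0,0],"roll":0,"jaw":0},
  {"dp":[5,0,0],"roll":0,"jaw":0},
  {"dp":[16,0,0],"roll":0,"jaw":0},
  {"dp":[40,0,-20],"roll":0,"jaw":0},
  {"dp":[40,0,-80],"roll":0,"jaw":0},
])

```text
time_s: 6.82
tcp_pos: [0.5715, 0.0169, 0.1433]
eef_rot: [179.6, -0.1, -90.0]
contact_force: [2.3, 0.4, 0.1]
gripper_width: 0.0003
gripper_force: 0.0
```

Emit:
send_rows([
  {"dp":[40,0,-40],"roll":0,"jaw":0},
  {"dp":[90,0,-40],"roll":0,"jaw":0},
  {"dp":[130,0,-40],"roll":0,"jaw":0},
  {"dp":[130,0,-40],"roll":0,"jaw":0},
])

```text
time_s: 7.32
tcp_pos: [0.5734, -0.1136, 0.1855]
eef_rot: [180.0, -0.0, -90.1]
contact_force: [-0.1, 0.3, 0.4]
gripper_width: 0.0003
gripper_force: 0.0
```

```bash
python3 - <<'E'
from h import *
s=r.capture("scene");t=r.capture("top")
cv2.imwrite("pics/s5.png",s["image"]);cv2.imwrite("pics/t5.png",t["image"])
cv2.imwrite("pics/c5.png",np.hstack([crop(s,312,206,25,8),crop(t,206,193,25,8)]))
E
```

```text
(no output)
```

View pics/c5.png

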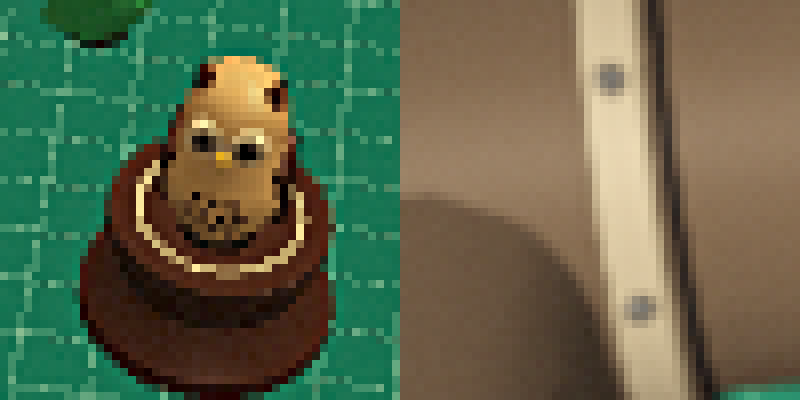

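Scene view: the owl is upright, with its foot centred left-right in the ring (foot ≈(222,245), ring spanning 141–302 in the crop). The arm hides the top view, so I move it clear and measure the x direction.

Emit:
send_rows([
  {"dp":[62,0,0],"roll":0,"jaw":0},
  {"dp":[124,0,0],"roll":0,"jaw":0},
  {"dp":[186,0,0],"roll":0,"jaw":0},
  {"dp":[230,0,0],"roll":0,"jaw":0},
  {"dp":[230,0,0],"roll":0,"jaw":0},
])

```text
time_s: 8.05
tcp_pos: [0.5741, -0.3427, 0.1846]
eef_rot: [179.9, 0.0, -90.1]
contact_force: [-0.3, 0.8, -0.5]
gripper_width: 0.0009
gripper_force: 0.0
```

```bash
python3 - <<'E'
from h import *
s=r.capture("scene");t=r.capture("top")
cv2.imwrite("pics/c6.png",np.hstack([crop(s,314,205,20,10),crop(t,206,193,20,10)]))
# ring fits outside owl area
for n,c,u,v,sel,th in(("scene",s,312,206,lambda p:(p[:,1]>213.2)|(p[:,0]>323),95),("top",t,206,193,lambda p:p[:,0]>0,95)):
    im,tan,ring,px=masks(c,u,v,25);H=cv2.cvtColor(im,cv2.COLOR_BGR2HSV)
    m=(H[...,0]<35)&(im[...,1].astype(int)>th);p=px(m);print(n,ringfit(c,p[sel(p)],np.array([.576,.089])))
c0=np.array([.577,.0886]);a=np.linspace(0,2*np.pi,60)
for dx in(0,.005):
    f=lambda rr,z:proj(s,[[c0[0]+dx+rr*np.cos(b),c0[1]+rr*np.sin(b),.04+z] for b in a])
    print("scene pred dx",dx,"foot bottom v",f(.011,0)[:,1].max(),"ring bottom",f(.023,0)[:,1].max(),"head u",f(.0145,.041)[:,0].min(),f(.0145,.041)[:,0].max(),"belly v max",f(.018,.02)[:,1].max())
print("head pred scene",proj(s,[*c0,.1]),"top pred",proj(t,[[.5738,.0894,.04],[.5738,.0894,.085],[.5738,.0894,.1]]))
im,tan,ring,px=masks(t,206,193,25);p=px(biggest(tan));print("top tan",p.min(0),p.max(0),p.mean(0))
E
```

```text
scene (array([0.57760416, 0.08877527]), 406, np.float64(0.00111516356076697))
top (array([0.57348933, 0.08891822]), 2468, np.float64(0.0027507187514026845))
scene pred dx 0 foot bottom v 210.35078518372077 ring bottom 214.3289074599593 head u 309.8078255316511 323.0263017228086 belly v max 206.59259346003674
scene pred dx 0.005 foot bottom v 211.93727744998438 ring bottom 215.94439073581512 head u 309.43229918158164 322.69938835050215 belly v max 208.19788672003173
head pred scene [[317.51568823 187.97013266]] top pred [[203.69172209 192.84687593]
 [201.73564072 191.69077254]
 [201.04686163 191.28368322]]
top tan [192.875 181.875] [213.875 203.125] [202.89809913 192.32741819]
```

View pics/c6.png

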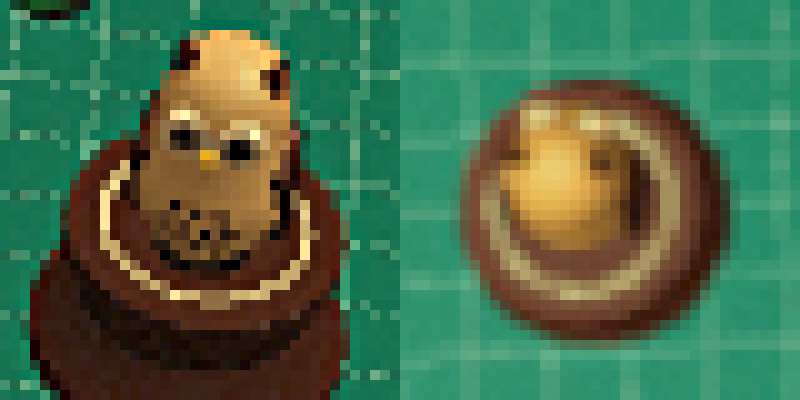

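Both views show the owl upright and centred in y (top: belly 502–645 in the crop, predicted 504–642). It is about 3–4 mm too far in +x (top: belly bottom at 250, predicted 267; scene: foot about 1 px low). I store reference frames, then go round to the +x side for a gentle -x tap.

```bash
cat > d.py <<'E'
from h import *
import sys
A={n:np.mean([r.capture(n)["image"].astype(np.float32) for _ in range(3)],0) for n in("scene","top")}
if sys.argv[1]=="ref":np.savez("ref.npz",**A)
else:
    B=np.load("ref.npz");C={n:r.capture(n) for n in A}
    def shift(n,x0,x1,y0,y1):
        T=B[n][y0:y1,x0:x1];S=8;up=lambda i:cv2.resize(i,None,fx=S,fy=S,interpolation=cv2.INTER_CUBIC)
        m=cv2.matchTemplate(up(A[n][y0-6:y1+6,x0-6:x1+6]),up(T),cv2.TM_CCOEFF_NORMED);_,v,_,l=cv2.minMaxLoc(m);return np.array(l)/S-6,v
    for n,box,z in(("scene",(309,323,188,206),.08),("top",(198,208,186,198),.085),("scene",(300,330,219,226),.0),("top",(194,219,200,208),.02)):
        d,v=shift(n,*box);p=np.array([(box[0]+box[1])/2,(box[2]+box[3])/2]);print(n,box,"px",d,"score",v.round(3),"mm",((ray(C[n],p+d,z)-ray(C[n],p,z))*1000)[:2].round(1))
E
python3 d.py ref; python3 d.py x
```

```text
Traceback (most recent call last):
  File "d.py", line 11, in <module>
    d,v=shift(n,*box);p=np.array([(box[0]+box[1])/2,(box[2]+box[3])/2]);print(n,box,"px",d,"score",v.round(3),"mm",((ray(C[n],p+d,z)-ray(C[n],p,z))*1000)[:2].round(1))
                                                                                                   ^^^^^^^
AttributeError: 'float' object has no attribute 'round'
```

Emit:
send_rows([
  {"dp":[-431,-71,0],"roll":1.571,"jaw":0},
  {"dp":[-431,-71,0],"roll":1.571,"jaw":0},
  {"dp":[-431,-71,0],"roll":1.571,"jaw":0},
  {"dp":[-431,-71,0],"roll":1.571,"jaw":0},
  {"dp":[-431,-71,0],"roll":1.571,"jaw":0},
])

```text
time_s: 9.48
tcp_pos: [0.623, -0.0449, 0.1858]
eef_rot: [-180.0, 0.0, -141.4]
contact_force: [1.0, -0.8, 0.9]
gripper_width: 0.0004
gripper_force: 0.0
```

Emit:
send_rows([
  {"dp":[-101,91,0],"roll":0.637,"jaw":0},
  {"dp":[-101,91,0],"roll":0.637,"jaw":0},
  {"dp":[-101,91,0],"roll":0.637,"jaw":0},
  {"dp":[-101,91,0],"roll":0.637,"jaw":0},
  {"dp":[-101,91,0],"roll":0.637,"jaw":0},
])

```text
time_s: 10.1
tcp_pos: [0.6443, 0.0879, 0.1855]
eef_rot: [-180.0, -0.0, -177.5]
contact_force: [0.8, 0.4, 0.3]
gripper_width: 0.0005
gripper_force: 0.0
```

```bash
sed -i 's/v\.round(3)/round(v,3)/' d.py; python3 -c "
from plant import r
s=r.get_state();print(s['tcp_pos'],s['eef_rot'],s['joints'])"
```

```text
[0.64429545 0.08785802 0.18546212] [-1.79993738e+02 -1.01209331e-02 -1.77525502e+02] [ 2.49213794e+01  2.04010138e+01 -6.97390919e+00  2.16561078e-03
 -6.26368222e+01 -1.12447877e+02]
```

Emit:
send_rows([
  {"dp":[0,0,30],"roll":0.04,"jaw":0},
  {"dp":[0,0,75],"roll":0.04,"jaw":0},
  {"dp":[0,0,105],"roll":0.04,"jaw":0},
  {"dp":[0,0,119],"roll":0.04,"jaw":0},
  {"dp":[0,0,119],"roll":0.04,"jaw":0},
])

```text
time_s: 10.72
tcp_pos: [0.6442, 0.0872, 0.0661]
eef_rot: [-180.0, -0.1, -179.9]
contact_force: [-0.2, 0.2, 1.4]
gripper_width: 0.0007
gripper_force: 0.0
```

Advance to x ≈ 0.613, then slowly to ≈ 0.6065, and withdraw.

Emit:
send_rows([
  {"dp":[5,0,0],"roll":0,"jaw":0},
  {"dp":[13,0,0],"roll":0,"jaw":0},
  {"dp":[21,0,0],"roll":0,"jaw":0},
  {"dp":[27,0,0],"roll":0,"jaw":0},
  {"dp":[30,0,0],"roll":0,"jaw":0},
])

```text
time_s: 11.35
tcp_pos: [0.6139, 0.0876, 0.0669]
eef_rot: [180.0, 0.0, -179.9]
contact_force: [-0.1, -0.6, -0.7]
gripper_width: 0.0007
gripper_force: 0.0
```

Emit:
send_rows([
  {"dp":[1.5,0,0],"roll":0,"jaw":0},
  {"dp":[3.5,0,0],"roll":0,"jaw":0},
  {"dp":[5.5,0,0],"roll":0,"jaw":0},
  {"dp":[7.5,0,0],"roll":0,"jaw":0},
  {"dp":[7.5,0,0],"roll":0,"jaw":0},
])

```text
time_s: 11.98
tcp_pos: [0.6067, 0.0875, 0.0665]
eef_rot: [-180.0, -0.0, -179.9]
contact_force: [0.4, -0.2, 0.8]
gripper_width: 0.0002
gripper_force: 0.0
```

Emit:
send_rows([
  {"dp":[-4,0,0],"roll":0,"jaw":0},
  {"dp":[-15,0,0],"roll":0,"jaw":0},
  {"dp":[-35,0,-10],"roll":0,"jaw":0},
  {"dp":[-40,0,-60],"roll":0,"jaw":0},
  {"dp":[-40,0,-120],"roll":0,"jaw":0},
])

```text
time_s: 12.6
tcp_pos: [0.6473, 0.0872, 0.1864]
eef_rot: [-179.9, -0.2, -179.9]
contact_force: [1.0, 0.7, 0.5]
gripper_width: 0.0001
gripper_force: 0.0
```

Emit:
send_rows([
  {"dp":[0,-60,0],"roll":0,"jaw":0},
  {"dp":[0,-120,0],"roll":0,"jaw":0},
  {"dp":[0,-180,0],"roll":0,"jaw":0},
  {"dp":[0,-240,0],"roll":0,"jaw":0},
  {"dp":[0,-300,0],"roll":0,"jaw":0},
])

```text
time_s: 13.22
tcp_pos: [0.6479, -0.2147, 0.1867]
eef_rot: [-180.0, 0.0, -179.9]
contact_force: [1.6, 0.6, -0.0]
gripper_width: 0.0006
gripper_force: 0.0
```

Emit:
send_rows([
  {"dp":[0,-60,0],"roll":0,"jaw":0},
  {"dp":[0,-110,0],"roll":0,"jaw":0},
  {"dp":[0,-110,0],"roll":0,"jaw":0},
])

```text
time_s: 13.6
tcp_pos: [0.6472, -0.3267, 0.1855]
eef_rot: [-180.0, -0.1, 179.9]
contact_force: [-0.2, 0.1, -0.5]
gripper_width: 0.0002
gripper_force: 0.0
```

```bash
python3 d.py x
```

```text
scene (309, 323, 188, 206) px [ 0.125 -1.   ] score 0.974 mm [-3.1 -0.2]
top (198, 208, 186, 198) px [0.125 1.25 ] score 0.982 mm [-3.2 -0.4]
scene (300, 330, 219, 226) px [0. 0.] score 0.989 mm [0. 0.]
top (194, 219, 200, 208) px [0. 0.] score 0.997 mm [0. 0.]
```

Both views say the owl moved 3.1 mm in -x and the plinth did not move. One last look.

```bash
python3 - <<'E'
from h import *
s=r.capture("scene");t=r.capture("top")
cv2.imwrite("pics/c7.png",np.hstack([crop(s,314,205,20,10),crop(t,206,193,20,10)]))
E
```

```text
(no output)
```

View pics/c7.png

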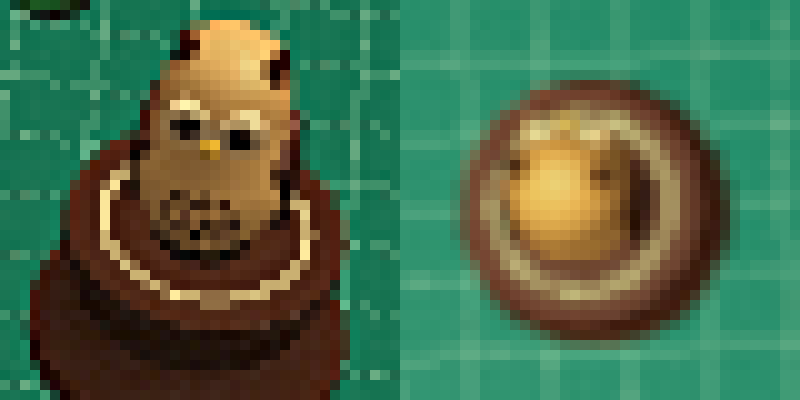

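Scene: foot bottom at ≈(205,260), matching the predicted centred position, and midway between the ring sides (105/305). Top: belly bottom at 262 against 267 predicted. The owl is within about 1.5 mm of centre and upright, so I hand in.

```bash
python3 -c "
from plant import r
print(r.close_job())"
```

```text
the job is handed in; nothing more can be done
None
```

The job is handed in: by the last pictures the owl stands upright about 1.5 mm from the plinth's centre, the plinth has not moved, and the hand is well clear; no verdict was returned.

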